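# Fit the intake filter to the specimen-case air unit and open its valve

### The job

Put the air unit for the specimen cases back into service: take the tall intake filter from the rack and push its stem straight down into the push-fit socket on top of the unit, past the seal until it is fully home on the floor of the socket, without over-pressing the socket on its soft rubber mount. Then turn the valve lever fully open, in line with the outlet pipe, and leave the filter standing in the socket and the other things where they are.

Things in the scene. Friction and masses are not known exactly. Their poses are not given: they have to be found in the camera images.
- filter_mid (a point): Tall intake filter, half-way up its axis (z up). Rigid tube 130 mm tall, about 110 g: white stem 15 mm wide, 40 mm long, its lowest 5 mm a nose tapering to 9 mm; above it a straight round body 34 mm wide, 90 mm high (white caps, clear wall). This point is 65 mm above the stem's end. Starts upright in an end hole of the rack (either end), stem 40 mm deep in the loose hole, body resting on the rack.
- filter_tip (a point): The lower end of the tall filter's stem, on its axis, 65 mm below filter_mid; z runs up along the axis.
- short_filter_mid (a point): Shorter filter, same 34 mm body diameter and same stem, 95 mm tall in all (body 55 mm), this point half-way up. It stands in the other end hole of the rack, 120 mm from the tall one, and stays there.
- rack: Fixed wooden rack, 70 mm (x) by 180 mm (y) by 50 mm high, origin under its centre. Three holes stand in a row along its y, 60 mm apart; the middle one is empty.
- air_unit: Fixed grey pump housing, 160 mm (x) by 290 mm (y), flat top at 85 mm; origin on the table under its centre. Gauge and switch on its -x face. On top stand the socket at y = +72 mm and the valve at y = -70 mm (x = 0). A 10 mm copper outlet pipe runs from the valve to -y, its top 100 mm above the table, then down over the end to the table (out to y = -188 mm).
- socket_mouth (a point): Mouth of the push-fit socket, a black fitting 33 mm wide with a grey collet flange on top, 121 mm above the table; z up. Bore 16.5 mm wide, 28 mm deep, flat floor. The stem first meets sprung collet teeth about 6 mm down (2 to 5 N), then the rubber seal about 8 mm above the floor (8 to 16 N to pass; it holds a stem that is not pushed past it). Home, the filter's body is 12 mm above the mouth.
- socket_floor (a point): Centre of the floor of the socket, 28 mm below the mouth; it moves with the socket.
- socket (a joint): How far the socket is pressed down on its soft rubber mount, in m: 0 at rest, stop at 12 mm. It yields about 1 mm per 3 N and springs back, so it sinks while the stem is pushed: heights measured before the push do not tell when the stem is home; the push dips past the seal, then rises above the seal's. Pressing it more than 9 mm (about 27 N) down is over-pressing and must not happen.
- valve (a joint): Valve lever angle in rad: 0 shut (lever across the pipe, towards the unit's -x), 1.57 fully open at its stop (lever along the outlet pipe, towards the unit's -y); opens counter-clockwise seen from above, against a steady friction of about 0.1 N m, and stays where it is left. It starts between 0 and 0.12.
- lever_grip (a point): Middle of the lever's black grip, 46 mm from the pivot; the grip is 40 mm long, 14 mm wide and 16 mm high, from 111 to 127 mm above the table.
- valve_pivot (a point): The lever's vertical pivot axis, at the height of the grip's middle (119 mm above the table). The housing's top is 34 mm below.
- bird: Mounted white bird on a round wooden base of 96 mm diameter, 150 mm tall, origin under its base; loose, a bystander.
- jar: Closed glass specimen jar, 48 mm in diameter and 75 mm tall, origin under its base; loose, a bystander.
- skull: Small skull on a wooden block of 85 by 55 mm, 58 mm tall, origin under the block; loose, a bystander.

How it is judged:
By the outcome, as a careful person would: the job done as asked, in the order asked, and still so for the second after the job is handed in, with the robot touching nothing.
It also fails if it takes over 58 s, if anything falls off the work surface, if the arm or the gripper's body presses on something with over 40 N, if the wrist force passes 120 N, or if a joint passes its speed limit or range.

### The arm

A 6-joint arm with a two-finger parallel gripper is mounted at the origin on the work surface. World frame = base frame: x ahead of the robot, y to its left, z up, the work surface at z = 0. Lengths are in m, angles in rad, forces in N, time in s.
With the tool pointing down it reaches from about 0.35 to 0.85 m from the base axis. Payload 8.1 kg.
Tool frame: the origin (TCP) lies between the finger pads; the fingertips stand 14 mm ahead of it and the grasp point (between the pads) lies 5 mm behind it; z points along the fingers, y is the direction in which the jaws open and shut (so a half turn about z gives the same grasp; the last joint's range is limited). The gripper opens to 93 mm and grips with 3 to 60 N. Pads are 15 mm wide; open, the fingers measure 128 mm over their backs; the gripper's body (75 mm by 188 mm) begins 65 mm behind the grasp point.
Start: joints at [-1.228, 0.13, 1.488, -0, 1.523, -0.085], TCP at [0.249, -0.546, 0.233] pointing down, gripper open.
Joint ranges: [-2.96, 2.96], [-0.89, 2.26], [0.02, 2.5], [-1.34, 4.48], [0, 2.73], [-2.66, 2.66]. Speed limits (rad/s): [2.39, 2.39, 2.79, 3.14, 3.14, 3.14].

### API

Orientations are given as a rotation vector (axis times angle).
In Python, from plant import robot gives the robot as it stands.
- The arm moves only by the tool step_arm, never from a script. Its argument "targets" is a list of rows, each an object of numbers: "tx", "ty", "tz": the shift along the tool's x, y, z in mm; "ax", "ay", "az": the turn, a rotation vector about the tool's x, y, z in rad; "grip": the closure in counts, from 0 (fully open) to 255 (shut). In form: [{"tx": .., "ty": .., "tz": .., "ax": .., "ay": .., "az": .., "grip": ..}, ...]. A call has 1 to 20 rows; each row shifts and turns the commanded pose from where the row before left it, along the tool's axes as they then stand; what a row does not reach is not made up. A row lasts 1/10 s, in which the tool goes at most 50 mm and 8.59 degrees, less where a joint would pass 70% of its speed; a pose out of reach is approached as far as the arm can. A call with a gripper value outside its range is refused whole. The fingers move at their own pace and stop on an object; "squeeze" is the grip in N (left out, the last holds). Time passes only in rows, so rows that do not move let the fingers close. It gives the time, the measured TCP pose, the force and the opening at its end, in the units of the state.
- robot.read_state(): the state, without advancing time (a new reading comes with each control period).
- robot.read_camera(name): name is "scene" or "top" or "wrist"; returns a dict with "frame" (480x640x3 uint8, blue, green, red), "fx", "fy", "cx", "cy" (pixels), "R" (3x3) and "t" (3): a world point X has camera coordinates R X + t. Camera axes: x right, y down, z forward; pixel columns grow to the right and rows downward; lengths in m; the calibration is good to about 2 mm. A picture is of the moment at which its call begins. There is no depth.
- robot.close_job(): hands the job in, once; it reports no verdict.
The state is a dict: "t": time; "q": joint angles; "dq": joint speeds; "joint_torque": joint torques, N m; "tool_pos": TCP position; "orientation": TCP orientation; "force": force on the tool from outside, world axes, zero at the start; "wrist_torque": the same for the moment, N m; "opening": finger opening in m.
Only numpy, scipy, OpenCV 4.12 (cv2) and the standard library are available. Lean on these libraries where they do the work, as an engineer would, in place of code of your own. Each camera call takes 0.05 s, during which the arm holds its last target.

## Working session

There is one attempt and no reset: what is moved stays moved. The work goes in short steps, Python scripts to look and compute and a tool call to move; the robot and the scene stay as the last step left them, time stands still between calls to the robot, and variables do not carry over. Pictures are saved under pics/ and viewed, and the job is handed in when it is done.

Besides the shell and the picture viewer there is one more tool, called as name([rows], argument=value, ...), one row to a line, values as JSON. step_arm: Moves the arm, as the interface text tells. Its arguments: {"type":"object","properties":{"targets":{"type":"array"},"squeeze":{"type":"number"}},"required":["targets"]}

```bash
mkdir -p pics; ls
cat > h.py <<'E'
import numpy as np, cv2, pickle
from plant import robot
def snap(n,tag):
    c=robot.read_camera(n); cv2.imwrite(f'pics/{tag}.png',c['frame']); pickle.dump(c,open(f'pics/{tag}.pkl','wb')); return c
def load(tag): return pickle.load(open(f'pics/{tag}.pkl','rb'))
def ray(c,u,v):
    R=np.array(c['R']);t=np.array(c['t']); o=-R.T@t
    return o,R.T@np.array([(u-c['cx'])/c['fx'],(v-c['cy'])/c['fy'],1])
def onz(c,u,v,z):
    o,d=ray(c,u,v); return o+d*(z-o[2])/d[2]
def proj(c,X):
    p=np.array(c['R'])@np.array(X)+np.array(c['t']); return c['fx']*p[0]/p[2]+c['cx'],c['fy']*p[1]/p[2]+c['cy']
def crop(tag,x0,y0,x1,y1,s,out):
    im=load(tag)['frame'][y0:y1,x0:x1]; cv2.imwrite(f'pics/{out}.png',cv2.resize(im,None,fx=s,fy=s,interpolation=cv2.INTER_CUBIC))
E
python3 - <<'E'
from h import *
for n in('scene','top'): c=snap(n,n+'0'); print(n,-np.array(c['R']).T@c['t'])
s=robot.read_state(); print(s)
E
```

```text
pics
scene [ 1.02261865 -0.45903517  0.70722276]
top [ 0.43619945 -0.01057919  0.88054271]
{'t': 0.1, 'q': array([-1.22839735e+00,  1.31089807e-01,  1.48914676e+00,  6.84954218e-06,
        1.52303285e+00, -8.54280354e-02]), 'dq': array([-0.00092463, -0.00194689, -0.00196527,  0.00039836,  0.00025117,
       -0.00256402]), 'joint_torque': array([ 7.61870033e-04, -5.61342001e+01, -4.93094766e+01,  7.69340806e-02,
        2.91058305e-02, -8.35673632e-05]), 'tool_pos': array([ 0.24877809, -0.54545266,  0.23170283]), 'orientation': array([-3.06836248e+00, -6.66561858e-01,  3.26649759e-04]), 'force': array([-0.74782678,  1.15489349, -0.28779186]), 'wrist_torque': array([0.0035613 , 0.00164143, 0.05735245]), 'opening': 0.09293146292773173}
```

View pics/scene0.png

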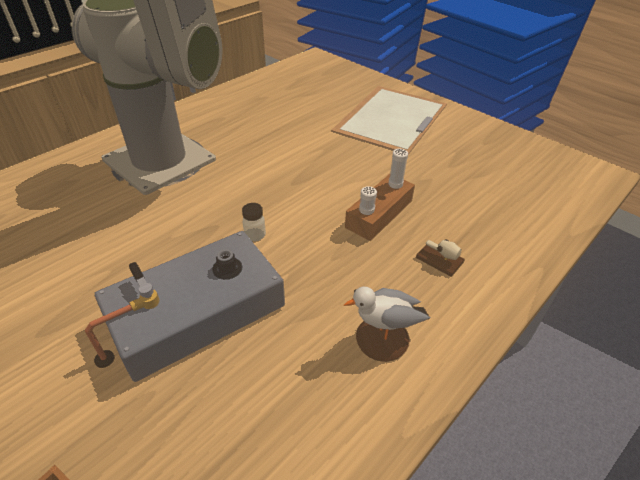

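View pics/top0.png

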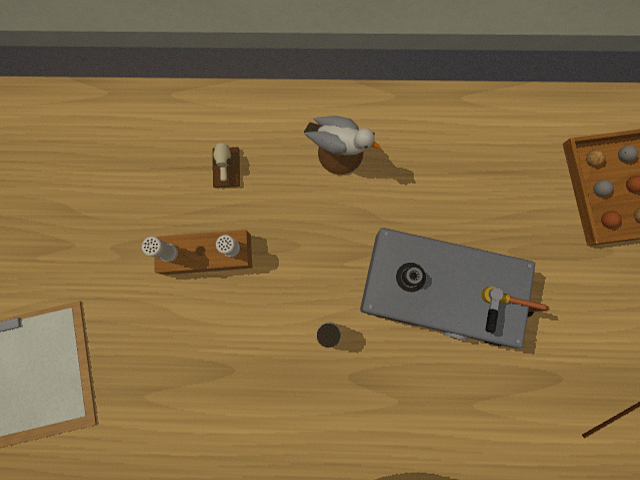

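Tall filter: at the left (+y) end in the top view, cap near (151,246). The short one is at (227,244), the socket at (412,276), the lever grip at (492,320) and the pivot near (495,294). I'll enlarge these.

Run:
```python
from h import *
a=load('top0')['frame']; b=load('scene0')['frame']
def z(i,x,y,w,h,s): return cv2.resize(i[y:y+h,x:x+w],None,fx=s,fy=s,interpolation=cv2.INTER_CUBIC)
cv2.imwrite('pics/t1.png',np.vstack([z(a,130,220,130,60,6)]))
cv2.imwrite('pics/t2.png',z(a,350,220,200,140,4))
cv2.imwrite('pics/s1.png',z(b,340,140,80,100,6))
cv2.imwrite('pics/s2.png',z(b,80,230,200,140,4))
```

```text
(no output)
```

View pics/t1.png

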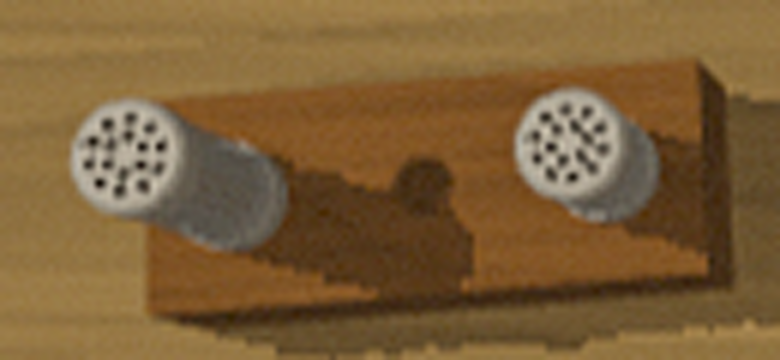

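View pics/t2.png

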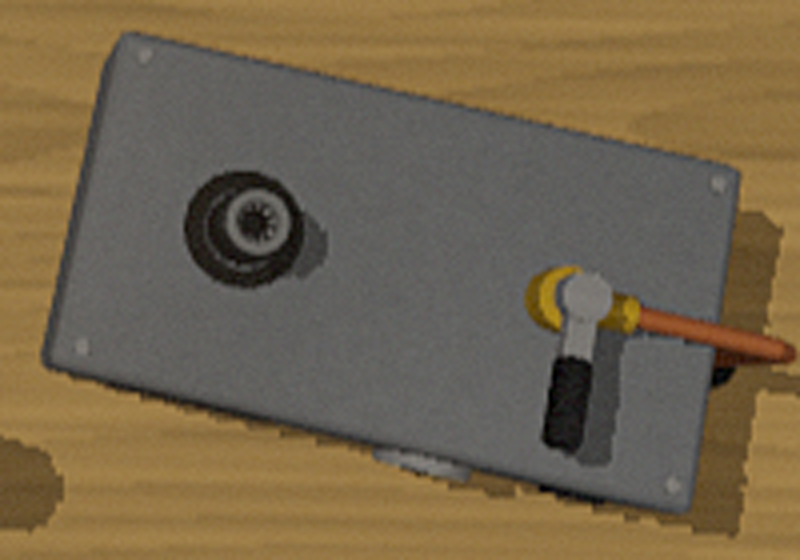

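View pics/s1.png

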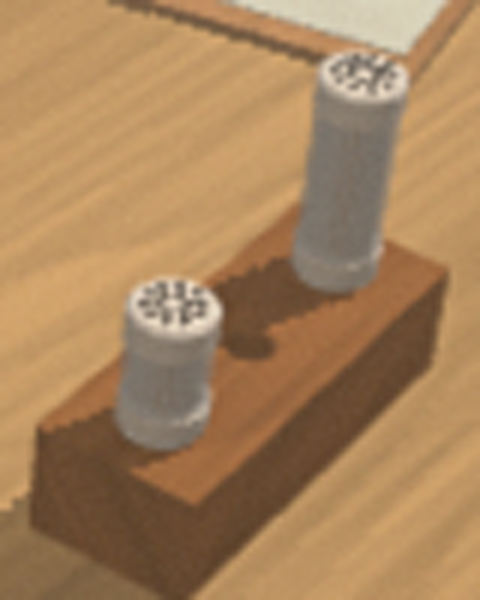

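View pics/s2.png

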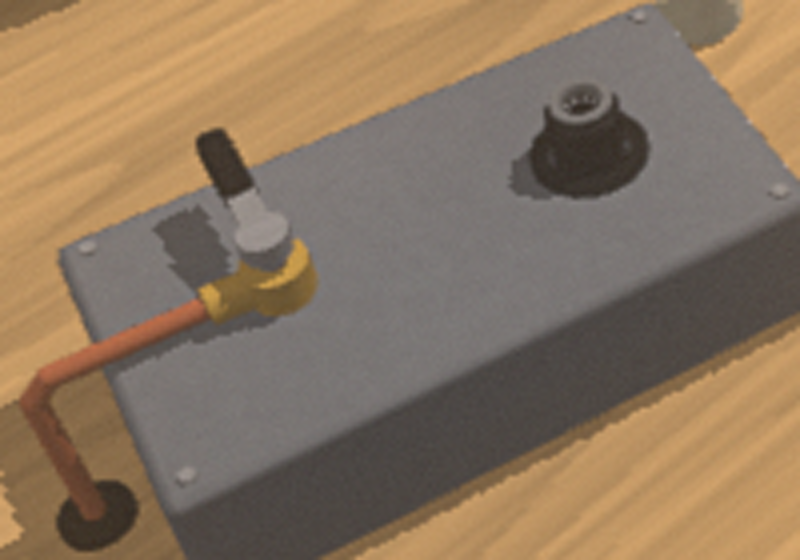

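Run:
```python
from h import *
T=load('top0');S=load('scene0')
def o(p,x,y,s): return (x+(p[0]+.5)/s-.5, y+(p[1]+.5)/s-.5)
def tri(a,b):
    A=[];r=[]
    M=np.zeros((3,3));v=np.zeros(3)
    for c,p in((T,a),(S,b)):
        q,d=ray(c,*p); d/=np.linalg.norm(d);P=np.eye(3)-np.outer(d,d);M+=P;v+=P@q
    return np.linalg.solve(M,v)
t1=lambda u,v:o((u,v),130,220,6)
t2=lambda u,v:o((u,v),350,220,4)
s1=lambda u,v:o((u,v),340,140,6)
s2=lambda u,v:o((u,v),80,230,4)
for n,a,b,z in[('tall',t1(127,160),s1(363,75),.14),('short',t1(570,145),s1(175,303),.105),('sock',t2(259,223),s2(581,102),.121),('pivtop',t2(587,296),s2(264,230),.13)]:
    print(n,tri(a,b).round(4),onz(T,*a,z).round(4),onz(S,*b,z).round(4))
ss=[t2(145,55),t2(718,183),t2(672,485),t2(82,346)]
sc=[s2(780,190),s2(185,475),s2(87,246),s2(638,15)]
for c,L in((T,ss),(S,sc)):
    P=np.array([onz(c,*p,.085) for p in L]); cen=P.mean(0); 
    d=(P[0]+P[3]-P[1]-P[2]); yaw=np.arctan2(d[1],d[0])-np.pi/2
    print(P.round(4),cen.round(4),yaw, 'sock',cen[:2]+.072*np.array([-np.sin(yaw),np.cos(yaw)]),'piv',cen[:2]-.07*np.array([-np.sin(yaw),np.cos(yaw)]))
```

```text
tall [0.5496 0.301  0.1368] [0.549  0.2995 0.14  ] [0.5523 0.297  0.14  ]
short [0.562  0.1809 0.1035] [0.5614 0.1802 0.105 ] [0.5633 0.1797 0.105 ]
sock [ 0.5103 -0.1577  0.117 ] [ 0.5096 -0.1574  0.121 ] [ 0.5142 -0.1593  0.121 ]
pivtop [ 0.4813 -0.2958  0.1225] [ 0.4806 -0.2934  0.13  ] [ 0.4887 -0.2975  0.13  ]
[[ 0.5897 -0.1132  0.085 ]
 [ 0.5354 -0.3718  0.085 ]
 [ 0.4014 -0.3434  0.085 ]
 [ 0.4562 -0.0843  0.085 ]] [ 0.4957 -0.2282  0.085 ] -0.20774747057101917 sock [ 0.51054896 -0.15774385] piv [ 0.48126056 -0.29669057]
[[ 0.5895 -0.1127  0.085 ]
 [ 0.5346 -0.3718  0.085 ]
 [ 0.401  -0.3427  0.085 ]
 [ 0.4554 -0.0848  0.085 ]] [ 0.4951 -0.228   0.085 ] -0.2085140765085347 sock [ 0.51002539 -0.1575426 ] piv [ 0.48063048 -0.29646683]
```

Socket mouth is at about (0.510, -0.158), the tall filter axis at (0.550, 0.300), and the unit yaw is about -0.208. First I'll turn the tool so its y lies along world x.

step_arm([
  {"tz": -5, "az": -0.1144, "grip": 0},
  {"tz": -5, "az": -0.1144, "grip": 0},
  {"tz": -5, "az": -0.1144},
  {"tz": -5, "az": -0.1144},
  {"az": -0.1144},
  {"az": -0.1144},
  {"az": -0.1144},
  {"az": -0.1144},
  {"az": -0.1144},
  {"az": -0.1144},
  {},
])

```text
schema error: expected keys tx, ty, tz, ax, ay, az, grip
```

step_arm([
  {"tx": 0, "ty": 0, "tz": -5, "ax": 0, "ay": 0, "az": -0.1144, "grip": 0},
  {"tx": 0, "ty": 0, "tz": -5, "ax": 0, "ay": 0, "az": -0.1144, "grip": 0},
  {"tx": 0, "ty": 0, "tz": -5, "ax": 0, "ay": 0, "az": -0.1144, "grip": 0},
  {"tx": 0, "ty": 0, "tz": -5, "ax": 0, "ay": 0, "az": -0.1144, "grip": 0},
  {"tx": 0, "ty": 0, "tz": 0, "ax": 0, "ay": 0, "az": -0.1144, "grip": 0},
  {"tx": 0, "ty": 0, "tz": 0, "ax": 0, "ay": 0, "az": -0.1144, "grip": 0},
  {"tx": 0, "ty": 0, "tz": 0, "ax": 0, "ay": 0, "az": -0.1144, "grip": 0},
  {"tx": 0, "ty": 0, "tz": 0, "ax": 0, "ay": 0, "az": -0.1144, "grip": 0},
  {"tx": 0, "ty": 0, "tz": 0, "ax": 0, "ay": 0, "az": -0.1144, "grip": 0},
  {"tx": 0, "ty": 0, "tz": 0, "ax": 0, "ay": 0, "az": -0.1144, "grip": 0},
  {"tx": 0, "ty": 0, "tz": 0, "ax": 0, "ay": 0, "az": 0, "grip": 0},
])

```text
t: 1.2
tool_pos: [0.2488, -0.5456, 0.252]
orientation: [-2.218, -2.224, -0.001]
force: [-0.2, -0.4, 0.6]
opening: 0.093
```

step_arm([
  {"tx": 42, "ty": 15, "tz": 0, "ax": 0, "ay": 0, "az": 0, "grip": 0},
  {"tx": 42, "ty": 15, "tz": 0, "ax": 0, "ay": 0, "az": 0, "grip": 0},
  {"tx": 42, "ty": 15, "tz": 0, "ax": 0, "ay": 0, "az": 0, "grip": 0},
  {"tx": 42, "ty": 15, "tz": 0, "ax": 0, "ay": 0, "az": 0, "grip": 0},
  {"tx": 42, "ty": 15, "tz": 0, "ax": 0, "ay": 0, "az": 0, "grip": 0},
  {"tx": 42, "ty": 15, "tz": 0, "ax": 0, "ay": 0, "az": 0, "grip": 0},
  {"tx": 42, "ty": 15, "tz": 0, "ax": 0, "ay": 0, "az": 0, "grip": 0},
  {"tx": 42, "ty": 15, "tz": 0, "ax": 0, "ay": 0, "az": 0, "grip": 0},
  {"tx": 42, "ty": 15, "tz": 0, "ax": 0, "ay": 0, "az": 0, "grip": 0},
  {"tx": 42, "ty": 15, "tz": 0, "ax": 0, "ay": 0, "az": 0, "grip": 0},
  {"tx": 42, "ty": 15, "tz": 0, "ax": 0, "ay": 0, "az": 0, "grip": 0},
  {"tx": 42, "ty": 15, "tz": 0, "ax": 0, "ay": 0, "az": 0, "grip": 0},
  {"tx": 42, "ty": 15, "tz": 0, "ax": 0, "ay": 0, "az": 0, "grip": 0},
  {"tx": 42, "ty": 15, "tz": 0, "ax": 0, "ay": 0, "az": 0, "grip": 0},
  {"tx": 42, "ty": 15, "tz": 0, "ax": 0, "ay": 0, "az": 0, "grip": 0},
  {"tx": 42, "ty": 15, "tz": 0, "ax": 0, "ay": 0, "az": 0, "grip": 0},
  {"tx": 42, "ty": 15, "tz": 0, "ax": 0, "ay": 0, "az": 0, "grip": 0},
  {"tx": 42, "ty": 15, "tz": 0, "ax": 0, "ay": 0, "az": 0, "grip": 0},
  {"tx": 42, "ty": 15, "tz": 0, "ax": 0, "ay": 0, "az": 0, "grip": 0},
  {"tx": 42, "ty": 15, "tz": 0, "ax": 0, "ay": 0, "az": 0, "grip": 0},
])

```text
t: 3.2
tool_pos: [0.5483, 0.2963, 0.2522]
orientation: [-2.224, -2.218, 0.001]
force: [1.3, 0.3, 1.3]
opening: 0.0927
```

Run:
```python
from h import *
import time
c=snap('wrist','w1'); s=robot.read_state(); print(s['tool_pos'],s['orientation'],-np.array(c['R']).T@c['t'])
print(proj(c,[.55,.3,.14]))
```

```text
[0.54856483 0.30166913 0.25018447] [-2.21934261e+00 -2.21915102e+00 -9.09898610e-05] [0.54826672 0.38236179 0.40377219]
(np.float64(320.57923883456147), np.float64(233.10004358766457))
```

View pics/w1.png

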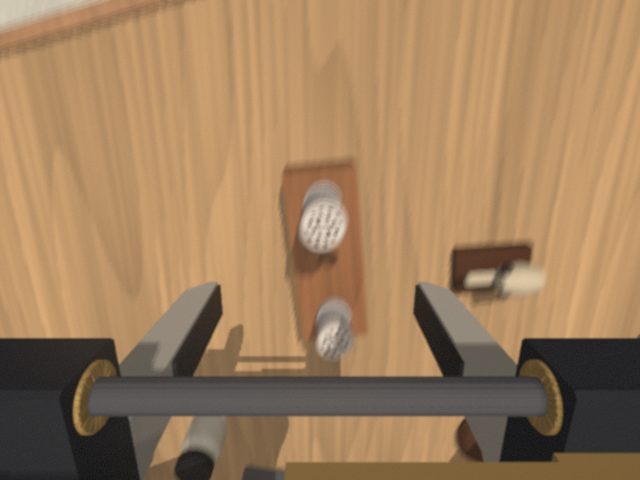

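Run:
```python
from h import *
c=snap('wrist','w2'); s=robot.read_state(); print(s['tool_pos'],s['dq'].round(3),-np.array(c['R']).T@c['t'])
print(proj(c,[.55,.3,.14]),proj(c,[.55,.3,.05]))
crop('w2',260,140,400,380,2.5,'w2c')
```

```text
[0.54781803 0.29876245 0.25009342] [-0.055 -0.071  0.066 -0.033  0.021 -0.058] [0.54862171 0.38740552 0.40192432]
(np.float64(320.45936467124295), np.float64(241.44076849646677)) (np.float64(320.01858858458246), np.float64(211.4675964703517))
```

View pics/w2c.png

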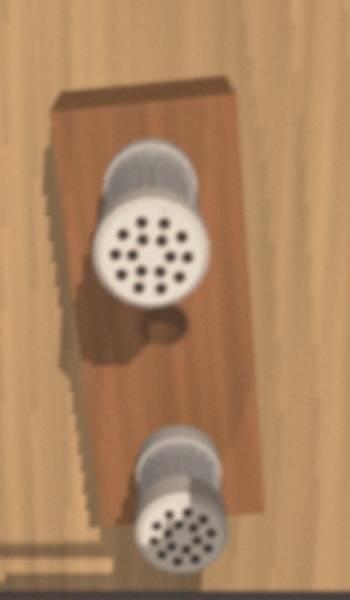

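step_arm([
  {"tx": 0, "ty": 0, "tz": 0, "ax": 0, "ay": 0, "az": 0, "grip": 0},
  {"tx": 0, "ty": 0, "tz": 20, "ax": 0, "ay": 0, "az": 0, "grip": 0},
  {"tx": 0, "ty": 0, "tz": 20, "ax": 0, "ay": 0, "az": 0, "grip": 0},
  {"tx": 0, "ty": 0, "tz": 20, "ax": 0, "ay": 0, "az": 0, "grip": 0},
  {"tx": 0, "ty": 0, "tz": 20, "ax": 0, "ay": 0, "az": 0, "grip": 0},
  {"tx": 0, "ty": 0, "tz": 20, "ax": 0, "ay": 0, "az": 0, "grip": 0},
  {"tx": 0, "ty": 0, "tz": 20, "ax": 0, "ay": 0, "az": 0, "grip": 0},
  {"tx": 0, "ty": 0, "tz": 20, "ax": 0, "ay": 0, "az": 0, "grip": 0},
  {"tx": 0, "ty": 0, "tz": 10, "ax": 0, "ay": 0, "az": 0, "grip": 0},
  {"tx": 0, "ty": 0, "tz": 5, "ax": 0, "ay": 0, "az": 0, "grip": 0},
  {"tx": 0, "ty": 0, "tz": 0, "ax": 0, "ay": 0, "az": 0, "grip": 0},
  {"tx": 0, "ty": 0, "tz": 0, "ax": 0, "ay": 0, "az": 0, "grip": 0},
])

```text
t: 4.5
tool_pos: [0.5488, 0.2944, 0.0989]
orientation: [2.221, 2.221, 0.002]
force: [-0.5, -0.2, 0.2]
opening: 0.0929
```

step_arm([
  {"tx": 5.6, "ty": 1.2, "tz": 0, "ax": 0, "ay": 0, "az": 0, "grip": 0},
  {"tx": 0, "ty": 0, "tz": 0, "ax": 0, "ay": 0, "az": 0, "grip": 0},
  {"tx": 0, "ty": 0, "tz": 0, "ax": 0, "ay": 0, "az": 0, "grip": 100},
  {"tx": 0, "ty": 0, "tz": 0, "ax": 0, "ay": 0, "az": 0, "grip": 140},
  {"tx": 0, "ty": 0, "tz": 0, "ax": 0, "ay": 0, "az": 0, "grip": 180},
  {"tx": 0, "ty": 0, "tz": 0, "ax": 0, "ay": 0, "az": 0, "grip": 255},
  {"tx": 0, "ty": 0, "tz": 0, "ax": 0, "ay": 0, "az": 0, "grip": 255},
  {"tx": 0, "ty": 0, "tz": 0, "ax": 0, "ay": 0, "az": 0, "grip": 255},
  {"tx": 0, "ty": 0, "tz": 0, "ax": 0, "ay": 0, "az": 0, "grip": 255},
  {"tx": 0, "ty": 0, "tz": 0, "ax": 0, "ay": 0, "az": 0, "grip": 255},
], squeeze=50)

```text
t: 5.5
tool_pos: [0.5494, 0.3, 0.0977]
orientation: [2.22, 2.222, 0.0]
force: [-0.9, -0.1, 2.7]
opening: 0.0339
```

Run:
```python
from h import *
c=snap('wrist','w3'); snap('scene','s3');crop('s3',320,60,440,240,3,'s3c'); s=robot.read_state(); print(s['opening'],s['force'],s['wrist_torque'],s['tool_pos'],s['orientation'])
```

```text
0.03348674567401573 [ 0.39595821 -0.1541173   0.53803677] [-0.08514901 -0.16136308 -0.00110502] [0.54938163 0.29997461 0.09768445] [2.22025879e+00 2.22248033e+00 2.35905389e-04]
```

View pics/w3.png

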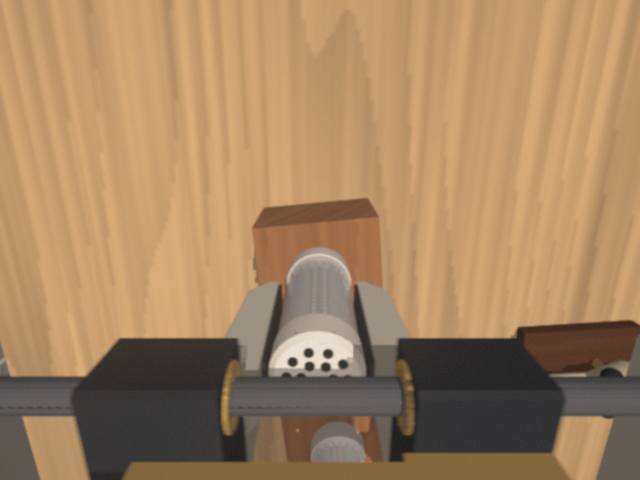

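step_arm([
  {"tx": 0, "ty": 0, "tz": -5, "ax": 0, "ay": 0, "az": 0, "grip": 255},
  {"tx": 0, "ty": 0, "tz": -15, "ax": 0, "ay": 0, "az": 0, "grip": 255},
  {"tx": 0, "ty": 0, "tz": -25, "ax": 0, "ay": 0, "az": 0, "grip": 255},
  {"tx": 0, "ty": 0, "tz": -25, "ax": 0, "ay": 0, "az": 0, "grip": 255},
  {"tx": 0, "ty": 0, "tz": -25, "ax": 0, "ay": 0, "az": 0, "grip": 255},
  {"tx": 0, "ty": 0, "tz": -25, "ax": 0, "ay": 0, "az": 0, "grip": 255},
  {"tx": 0, "ty": 0, "tz": -25, "ax": 0, "ay": 0, "az": 0, "grip": 255},
  {"tx": 0, "ty": 0, "tz": -15, "ax": 0, "ay": 0, "az": 0, "grip": 255},
  {"tx": 0, "ty": 0, "tz": -10, "ax": 0, "ay": 0, "az": 0, "grip": 255},
  {"tx": 0, "ty": 0, "tz": 0, "ax": 0, "ay": 0, "az": 0, "grip": 255},
], squeeze=50)

```text
t: 6.6
tool_pos: [0.5498, 0.3002, 0.2692]
orientation: [2.22, 2.222, 0.003]
force: [-0.4, 0.1, -0.1]
opening: 0.0337
```

step_arm([
  {"tx": -15, "ty": -1, "tz": 0, "ax": 0, "ay": 0, "az": 0, "grip": 255},
  {"tx": -25, "ty": -2, "tz": 0, "ax": 0, "ay": 0, "az": 0, "grip": 255},
  {"tx": -35, "ty": -3, "tz": 0, "ax": 0, "ay": 0, "az": 0, "grip": 255},
  {"tx": -35, "ty": -3, "tz": 0, "ax": 0, "ay": 0, "az": 0, "grip": 255},
  {"tx": -35, "ty": -3, "tz": 0, "ax": 0, "ay": 0, "az": 0, "grip": 255},
  {"tx": -35, "ty": -3, "tz": 0, "ax": 0, "ay": 0, "az": 0, "grip": 255},
  {"tx": -35, "ty": -3, "tz": 0, "ax": 0, "ay": 0, "az": 0, "grip": 255},
  {"tx": -35, "ty": -3, "tz": 0, "ax": 0, "ay": 0, "az": 0, "grip": 255},
  {"tx": -35, "ty": -3, "tz": 0, "ax": 0, "ay": 0, "az": 0, "grip": 255},
  {"tx": -35, "ty": -3, "tz": 0, "ax": 0, "ay": 0, "az": 0, "grip": 255},
  {"tx": -35, "ty": -3, "tz": 0, "ax": 0, "ay": 0, "az": 0, "grip": 255},
  {"tx": -35, "ty": -3, "tz": 0, "ax": 0, "ay": 0, "az": 0, "grip": 255},
  {"tx": -35, "ty": -3, "tz": 0, "ax": 0, "ay": 0, "az": 0, "grip": 255},
  {"tx": -25, "ty": -2, "tz": 0, "ax": 0, "ay": 0, "az": 0, "grip": 255},
  {"tx": -7.7, "ty": -1.4, "tz": 0, "ax": 0, "ay": 0, "az": 0, "grip": 255},
  {"tx": 0, "ty": 0, "tz": 0, "ax": 0, "ay": 0, "az": 0, "grip": 255},
  {"tx": 0, "ty": 0, "tz": 0, "ax": 0, "ay": 0, "az": 0, "grip": 255},
  {"tx": 0, "ty": 0, "tz": 0, "ax": 0, "ay": 0, "az": 0, "grip": 255},
], squeeze=50)

```text
t: 8.4
tool_pos: [0.5103, -0.1566, 0.2673]
orientation: [-2.218, -2.223, -0.0]
force: [0.4, -0.5, -0.5]
opening: 0.0334
```

Run:
```python
from h import *
c=snap('wrist','w4'); snap('scene','s4');snap('top','t4');s=robot.read_state(); print(s['opening'],s['force'],s['wrist_torque'],s['tool_pos'],s['orientation'])
crop('s4',140,100,340,300,3,'s4c');crop('t4',330,180,530,330,4,'t4c')
for z in(.121,.18,.22,.31): print(z,proj(load('s4'),[.51,-.158,z]),proj(load('t4'),[.51,-.158,z]))
```

```text
0.033470313968259745 [-0.59529756 -0.2637687  -1.47213318] [-0.02938082 -0.12067513  0.00629156] [ 0.51054206 -0.15683371  0.26766642] [2.21870973e+00 2.22413303e+00 2.78198342e-04]
0.121 (np.float64(223.99182875829584), np.float64(253.5499626184776)) (np.float64(414.7133299150985), np.float64(275.1582435829139))
0.18 (np.float64(219.41785159513677), np.float64(228.86200224479674)) (np.float64(421.8443103583721), np.float64(271.7224270559041))
0.22 (np.float64(216.0341059685715), np.float64(210.59829541737534)) (np.float64(427.3926685270794), np.float64(269.0491423869221))
0.31 (np.float64(207.42674249106375), np.float64(164.1402041601351)) (np.float64(442.6720097489675), np.float64(261.68731977226287))
```

View pics/s4c.png

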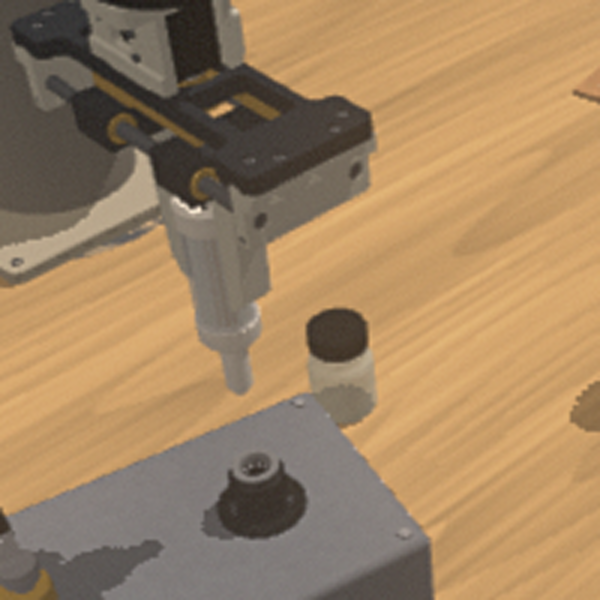

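View pics/t4c.png

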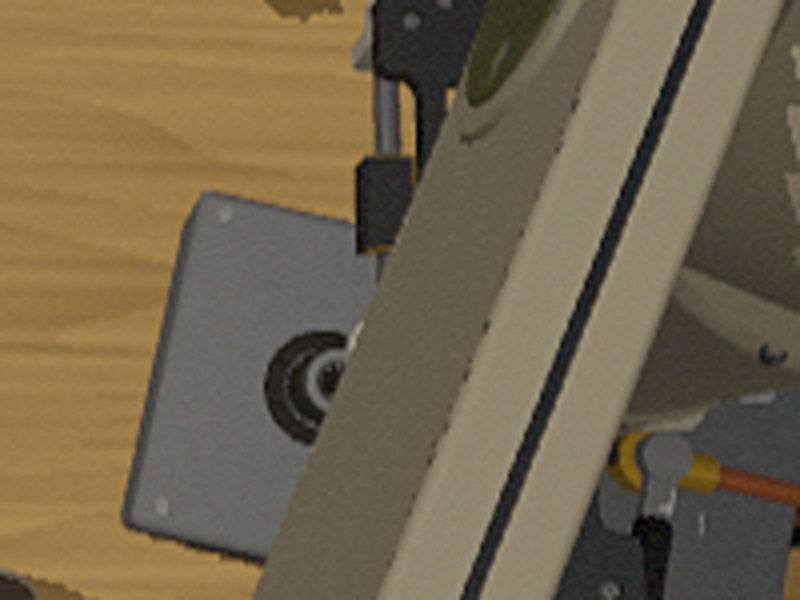

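View pics/w4.png

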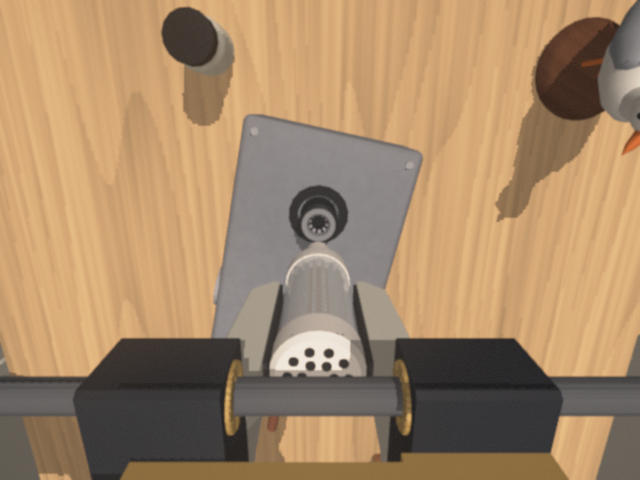

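The scene view shows the stem tip at (219.8,230.5), straight above the socket mouth at (224.8,254.8). Both offsets from my model are the same, so the tip is aligned to within about 1 mm. I'll descend to just above the mouth.

step_arm([
  {"tx": 0, "ty": 0, "tz": 10, "ax": 0, "ay": 0, "az": 0, "grip": 255},
  {"tx": 0, "ty": 0, "tz": 15, "ax": 0, "ay": 0, "az": 0, "grip": 255},
  {"tx": 0, "ty": 0, "tz": 15, "ax": 0, "ay": 0, "az": 0, "grip": 255},
  {"tx": -0.5, "ty": 0, "tz": 10, "ax": 0, "ay": 0, "az": 0, "grip": 255},
  {"tx": 0, "ty": 0, "tz": 5, "ax": 0, "ay": 0, "az": 0, "grip": 255},
  {"tx": 0, "ty": 0, "tz": 0, "ax": 0, "ay": 0, "az": 0, "grip": 255},
  {"tx": 0, "ty": 0, "tz": 0, "ax": 0, "ay": 0, "az": 0, "grip": 255},
], squeeze=50)

```text
t: 9.25
tool_pos: [0.5105, -0.1584, 0.2129]
orientation: [2.22, 2.222, 0.0]
force: [0.4, 0.3, -1.5]
opening: 0.0335
```

Run:
```python
from h import *
snap('wrist','w5'); snap('scene','s5');s=robot.read_state(); print(s['opening'],s['force'],s['tool_pos'],s['orientation'])
crop('s5',180,200,280,290,6,'s5c');crop('w5',250,160,390,300,5,'w5c')
```

```text
0.03324140850488235 [-0.70922147  0.50762975 -0.98461115] [ 0.51079905 -0.15851142  0.21347195] [2.21953769e+00 2.22155091e+00 7.58168219e-04]
```

View pics/s5c.png

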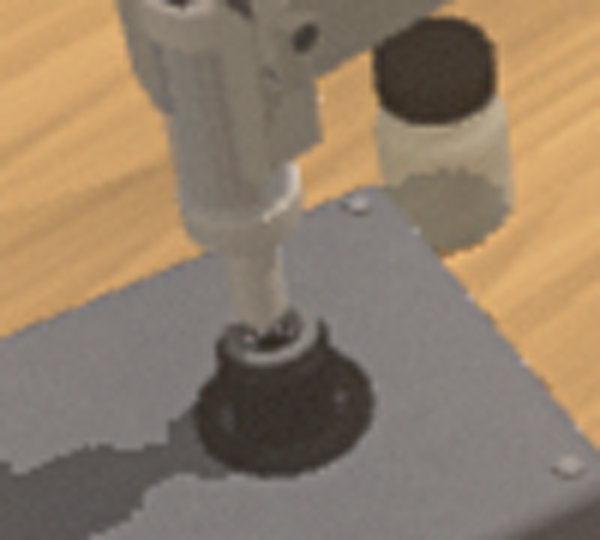

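View pics/w5c.png

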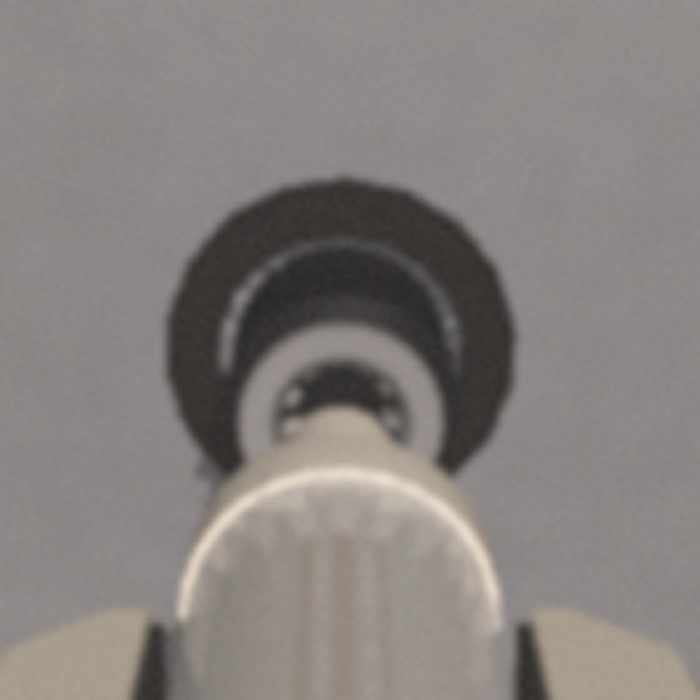

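step_arm([
  {"tx": 0, "ty": 0, "tz": 3, "ax": 0, "ay": 0, "az": 0, "grip": 255},
  {"tx": 0, "ty": 0, "tz": 3, "ax": 0, "ay": 0, "az": 0, "grip": 255},
  {"tx": 0, "ty": 0, "tz": 3, "ax": 0, "ay": 0, "az": 0, "grip": 255},
  {"tx": 0, "ty": 0, "tz": 3, "ax": 0, "ay": 0, "az": 0, "grip": 255},
  {"tx": 0, "ty": 0, "tz": 2, "ax": 0, "ay": 0, "az": 0, "grip": 255},
  {"tx": 0, "ty": 0, "tz": 0, "ax": 0, "ay": 0, "az": 0, "grip": 255},
], squeeze=60)

```text
t: 9.95
tool_pos: [0.5103, -0.1579, 0.1983]
orientation: [-2.22, -2.222, -0.001]
force: [-0.0, 2.7, 0.3]
opening: 0.0333
```

step_arm([
  {"tx": 0, "ty": 0, "tz": 2, "ax": 0, "ay": 0, "az": 0, "grip": 255},
  {"tx": 0, "ty": 0, "tz": 2, "ax": 0, "ay": 0, "az": 0, "grip": 255},
  {"tx": 0, "ty": 0, "tz": 0, "ax": 0, "ay": 0, "az": 0, "grip": 255},
], squeeze=60)

```text
t: 10.25
tool_pos: [0.5105, -0.158, 0.1947]
orientation: [2.22, 2.223, 0.001]
force: [0.8, 3.2, 1.4]
opening: 0.0334
```

step_arm([
  {"tx": 0.5, "ty": 0, "tz": 2, "ax": 0, "ay": 0, "az": 0, "grip": 255},
  {"tx": 0, "ty": 0, "tz": 2, "ax": 0, "ay": 0, "az": 0, "grip": 255},
  {"tx": 0, "ty": 0, "tz": 0, "ax": 0, "ay": 0, "az": 0, "grip": 255},
], squeeze=60)

```text
t: 10.55
tool_pos: [0.5102, -0.1577, 0.1899]
orientation: [-2.22, -2.222, 0.0]
force: [2.4, 2.6, -1.5]
opening: 0.0332
```

step_arm([
  {"tx": 0, "ty": 0, "tz": 2, "ax": 0, "ay": 0, "az": 0, "grip": 255},
  {"tx": 0, "ty": 0, "tz": 0, "ax": 0, "ay": 0, "az": 0, "grip": 255},
], squeeze=60)

```text
t: 10.75
tool_pos: [0.5102, -0.1577, 0.1882]
orientation: [-2.22, -2.222, 0.0]
force: [1.1, 2.5, -1.4]
opening: 0.0334
```

step_arm([
  {"tx": 0, "ty": 0, "tz": 1, "ax": 0, "ay": 0, "az": 0, "grip": 255},
  {"tx": 0, "ty": 0, "tz": 0, "ax": 0, "ay": 0, "az": 0, "grip": 255},
], squeeze=60)

```text
t: 10.95
tool_pos: [0.5103, -0.1577, 0.1874]
orientation: [-2.22, -2.222, 0.0]
force: [0.2, 2.8, 0.0]
opening: 0.0335
```

step_arm([
  {"tx": 0, "ty": 0, "tz": 1, "ax": 0, "ay": 0, "az": 0, "grip": 255},
  {"tx": 0, "ty": 0, "tz": 0, "ax": 0, "ay": 0, "az": 0, "grip": 255},
], squeeze=60)

```text
t: 11.15
tool_pos: [0.5104, -0.1578, 0.1866]
orientation: [2.22, 2.223, 0.0]
force: [1.3, 2.3, -0.5]
opening: 0.0333
```

step_arm([
  {"tx": 0, "ty": 0, "tz": 1, "ax": 0, "ay": 0, "az": 0, "grip": 255},
  {"tx": 0, "ty": 0, "tz": 0, "ax": 0, "ay": 0, "az": 0, "grip": 255},
], squeeze=60)

```text
t: 11.35
tool_pos: [0.5105, -0.1578, 0.1857]
orientation: [2.22, 2.222, 0.0]
force: [1.3, 2.7, 0.5]
opening: 0.0332
```

step_arm([
  {"tx": 0, "ty": 0, "tz": 1, "ax": 0, "ay": 0, "az": 0, "grip": 255},
  {"tx": 0, "ty": 0, "tz": 0, "ax": 0, "ay": 0, "az": 0, "grip": 255},
], squeeze=60)

```text
t: 11.55
tool_pos: [0.5104, -0.1577, 0.1848]
orientation: [2.22, 2.222, 0.0]
force: [0.3, 2.7, 3.2]
opening: 0.0338
```

step_arm([
  {"tx": 0, "ty": 0, "tz": 1, "ax": 0, "ay": 0, "az": 0, "grip": 255},
  {"tx": 0, "ty": 0, "tz": 0, "ax": 0, "ay": 0, "az": 0, "grip": 255},
], squeeze=60)

```text
t: 11.75
tool_pos: [0.5106, -0.1577, 0.1839]
orientation: [2.22, 2.222, 0.001]
force: [1.3, 3.1, 3.7]
opening: 0.0331
```

step_arm([
  {"tx": 0, "ty": 0, "tz": 1, "ax": 0, "ay": 0, "az": 0, "grip": 255},
  {"tx": 0, "ty": 0, "tz": 0, "ax": 0, "ay": 0, "az": 0, "grip": 255},
], squeeze=60)

```text
t: 11.95
tool_pos: [0.5106, -0.1578, 0.1829]
orientation: [2.22, 2.222, 0.001]
force: [-0.4, 3.2, 5.4]
opening: 0.0331
```

step_arm([
  {"tx": 0, "ty": 0, "tz": 1, "ax": 0, "ay": 0, "az": 0, "grip": 255},
  {"tx": 0, "ty": 0, "tz": 0, "ax": 0, "ay": 0, "az": 0, "grip": 255},
], squeeze=60)

```text
t: 12.15
tool_pos: [0.5107, -0.1578, 0.1822]
orientation: [2.22, 2.222, 0.001]
force: [0.4, 3.6, 5.9]
opening: 0.0335
```

step_arm([
  {"tx": 0, "ty": 0, "tz": 1, "ax": 0, "ay": 0, "az": 0, "grip": 255},
  {"tx": 0, "ty": 0, "tz": 0, "ax": 0, "ay": 0, "az": 0, "grip": 255},
], squeeze=60)

```text
t: 12.35
tool_pos: [0.5108, -0.1579, 0.1814]
orientation: [2.219, 2.222, 0.001]
force: [0.1, 3.7, 6.9]
opening: 0.0334
```

step_arm([
  {"tx": 0, "ty": 0, "tz": 1, "ax": 0, "ay": 0, "az": 0, "grip": 255},
  {"tx": 0, "ty": 0, "tz": 0, "ax": 0, "ay": 0, "az": 0, "grip": 255},
], squeeze=60)

```text
t: 12.55
tool_pos: [0.5108, -0.1579, 0.1806]
orientation: [2.219, 2.222, 0.001]
force: [-0.2, 4.4, 7.7]
opening: 0.0335
```

step_arm([
  {"tx": 0.7, "ty": 0, "tz": 0, "ax": 0, "ay": 0, "az": 0, "grip": 255},
  {"tx": 0, "ty": 0, "tz": 0, "ax": 0, "ay": 0, "az": 0, "grip": 255},
], squeeze=60)

```text
t: 12.75
tool_pos: [0.5107, -0.1575, 0.1806]
orientation: [2.219, 2.221, 0.0]
force: [-0.4, 3.1, 7.9]
opening: 0.0333
```

step_arm([
  {"tx": 0, "ty": 0, "tz": 1, "ax": 0, "ay": 0, "az": 0, "grip": 255},
  {"tx": 0, "ty": 0, "tz": 0, "ax": 0, "ay": 0, "az": 0, "grip": 255},
], squeeze=60)

```text
t: 12.95
tool_pos: [0.5104, -0.1573, 0.1788]
orientation: [2.22, 2.222, -0.0]
force: [1.4, 2.0, 0.2]
opening: 0.0336
```

step_arm([
  {"tx": 0, "ty": 0, "tz": 1, "ax": 0, "ay": 0, "az": 0, "grip": 255},
  {"tx": 0, "ty": 0, "tz": 0, "ax": 0, "ay": 0, "az": 0, "grip": 255},
], squeeze=60)

```text
t: 13.15
tool_pos: [0.5105, -0.1574, 0.1779]
orientation: [2.22, 2.222, -0.0]
force: [-0.2, 1.6, 5.6]
opening: 0.0335
```

step_arm([
  {"tx": 0, "ty": 0, "tz": 1, "ax": 0, "ay": 0, "az": 0, "grip": 255},
  {"tx": 0, "ty": 0, "tz": 0, "ax": 0, "ay": 0, "az": 0, "grip": 255},
], squeeze=60)

```text
t: 13.35
tool_pos: [0.5105, -0.1574, 0.1772]
orientation: [2.22, 2.222, -0.0]
force: [-0.7, 3.3, 7.9]
opening: 0.0335
```

The force dipped at the seal (7.9 to 0.2 N) and is rising again. I'll push a bit further to confirm the floor.

step_arm([
  {"tx": 0, "ty": 0, "tz": 1, "ax": 0, "ay": 0, "az": 0, "grip": 255},
  {"tx": 0, "ty": 0, "tz": 0, "ax": 0, "ay": 0, "az": 0, "grip": 255},
], squeeze=60)

```text
t: 13.55
tool_pos: [0.5105, -0.1574, 0.1765]
orientation: [2.22, 2.222, -0.0]
force: [-1.2, 3.1, 9.1]
opening: 0.0334
```

step_arm([
  {"tx": 0, "ty": 0, "tz": 1, "ax": 0, "ay": 0, "az": 0, "grip": 255},
  {"tx": 0, "ty": 0, "tz": 0, "ax": 0, "ay": 0, "az": 0, "grip": 255},
], squeeze=60)

```text
t: 13.75
tool_pos: [0.5106, -0.1574, 0.1758]
orientation: [2.22, 2.222, 0.0]
force: [-1.8, 3.0, 10.9]
opening: 0.0332
```

step_arm([
  {"tx": 0, "ty": 0, "tz": 1, "ax": 0, "ay": 0, "az": 0, "grip": 255},
  {"tx": 0, "ty": 0, "tz": 0, "ax": 0, "ay": 0, "az": 0, "grip": 255},
], squeeze=60)

```text
t: 13.95
tool_pos: [0.5107, -0.1575, 0.1752]
orientation: [2.219, 2.221, 0.0]
force: [-3.5, 3.8, 13.7]
opening: 0.0336
```

step_arm([
  {"tx": 0, "ty": 0, "tz": 1, "ax": 0, "ay": 0, "az": 0, "grip": 255},
  {"tx": 0, "ty": 0, "tz": 0, "ax": 0, "ay": 0, "az": 0, "grip": 255},
], squeeze=60)

```text
t: 14.15
tool_pos: [0.5107, -0.1575, 0.1745]
orientation: [2.219, 2.221, 0.0]
force: [-3.4, 2.5, 15.6]
opening: 0.0337
```

Run:
```python
from h import *
snap('wrist','w6'); snap('scene','s6');s=robot.read_state(); print(s['opening'],s['force'],s['tool_pos'])
crop('s6',180,180,280,290,6,'s6c')
```

```text
0.03363118295250046 [-4.22049161  4.00539889 14.96128742] [ 0.51073147 -0.15747054  0.17451881]
```

View pics/s6c.png

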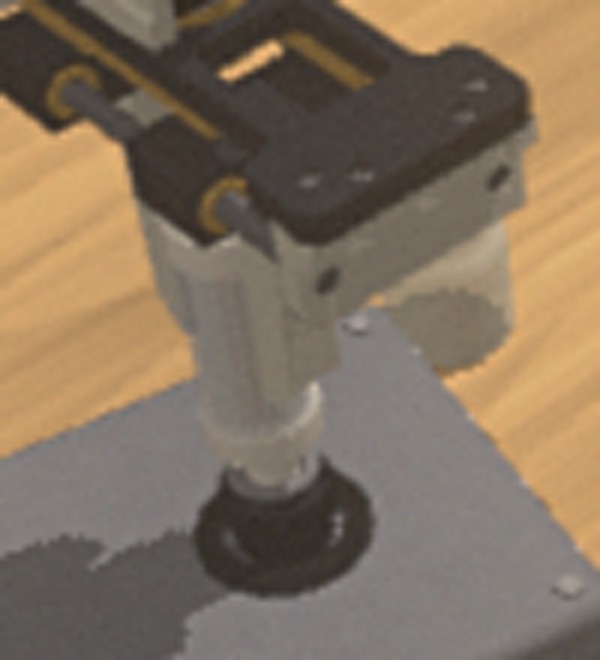

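Net force is about 16 N with the slope equal to the mount's spring (about 3 N/mm), and the depth agrees with the floor. I'll relax the push and release.

step_arm([
  {"tx": 0, "ty": 0, "tz": -2, "ax": 0, "ay": 0, "az": 0, "grip": 255},
  {"tx": 0, "ty": 0, "tz": -2, "ax": 0, "ay": 0, "az": 0, "grip": 255},
  {"tx": 0, "ty": 0, "tz": -2, "ax": 0, "ay": 0, "az": 0, "grip": 255},
  {"tx": 0, "ty": 0, "tz": 0, "ax": 0, "ay": 0, "az": 0, "grip": 255},
], squeeze=60)

```text
t: 14.65
tool_pos: [0.5104, -0.1572, 0.1787]
orientation: [2.22, 2.222, -0.0]
force: [1.0, 1.5, 4.0]
opening: 0.0333
```

Now I'll open and lift clear, starting with a small opening.

step_arm([
  {"tx": 0, "ty": 0, "tz": -1, "ax": 0, "ay": 0, "az": 0, "grip": 255},
  {"tx": 0, "ty": 0, "tz": 0, "ax": 0, "ay": 0, "az": 0, "grip": 130},
  {"tx": 0, "ty": 0, "tz": 0, "ax": 0, "ay": 0, "az": 0, "grip": 80},
  {"tx": 0, "ty": 0, "tz": 0, "ax": 0, "ay": 0, "az": 0, "grip": 40},
  {"tx": 0, "ty": 0, "tz": 0, "ax": 0, "ay": 0, "az": 0, "grip": 0},
  {"tx": 0, "ty": 0, "tz": 0, "ax": 0, "ay": 0, "az": 0, "grip": 0},
  {"tx": 0, "ty": 0, "tz": 0, "ax": 0, "ay": 0, "az": 0, "grip": 0},
  {"tx": 0, "ty": 0, "tz": 0, "ax": 0, "ay": 0, "az": 0, "grip": 0},
  {"tx": 0, "ty": 0, "tz": -20, "ax": 0, "ay": 0, "az": 0, "grip": 0},
  {"tx": 0, "ty": 0, "tz": -30, "ax": 0, "ay": 0, "az": 0, "grip": 0},
  {"tx": 0, "ty": 0, "tz": -30, "ax": 0, "ay": 0, "az": 0, "grip": 0},
  {"tx": 0, "ty": 0, "tz": -20, "ax": 0, "ay": 0, "az": 0, "grip": 0},
  {"tx": 0, "ty": 0, "tz": 0, "ax": 0, "ay": 0, "az": 0, "grip": 0},
  {"tx": 0, "ty": 0, "tz": 0, "ax": 0, "ay": 0, "az": 0, "grip": 0},
], squeeze=20)

```text
t: 16.05
tool_pos: [0.5105, -0.1571, 0.2795]
orientation: [2.22, 2.222, 0.0]
force: [-0.2, 0.1, -0.1]
opening: 0.0931
```

Run:
```python
from h import *
snap('wrist','w7'); snap('scene','s7');s=robot.read_state(); print(s['opening'],s['force'],s['tool_pos'],s['orientation'],s['q'].round(3))
crop('s7',180,180,280,290,6,'s7c')
c=load('s7')
for z in(.121,.133,.223): print(z,(np.array(proj(c,[.5105,-.1575,z]))-[180,180])*6)
```

```text
0.09311071346479263 [-0.06643134 -0.5686514   0.63692642] [ 0.50973613 -0.15679237  0.27792254] [-2.21870386e+00 -2.22104190e+00  1.44331682e-03] [-0.395 -0.063  1.604 -0.     1.603 -0.396]
0.121 [266.3718884  441.28603575]
0.133 [261.03866539 412.36622087]
0.223 [217.27159469 175.03589011]
```

View pics/s7c.png

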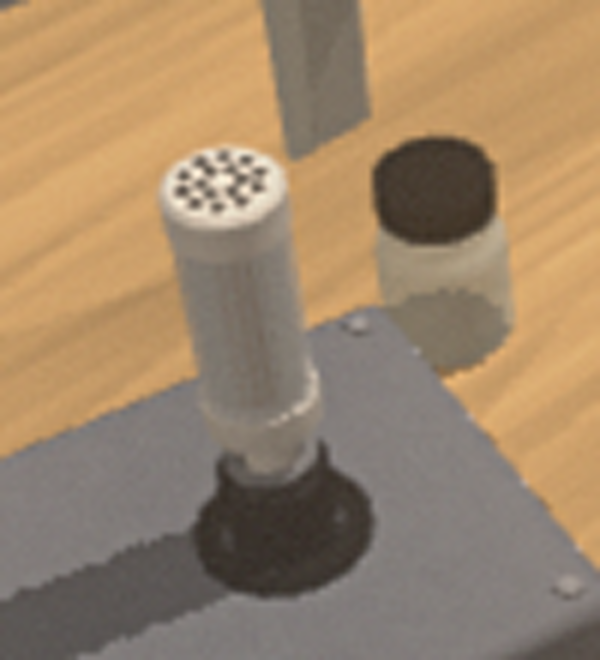

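View pics/w7.png

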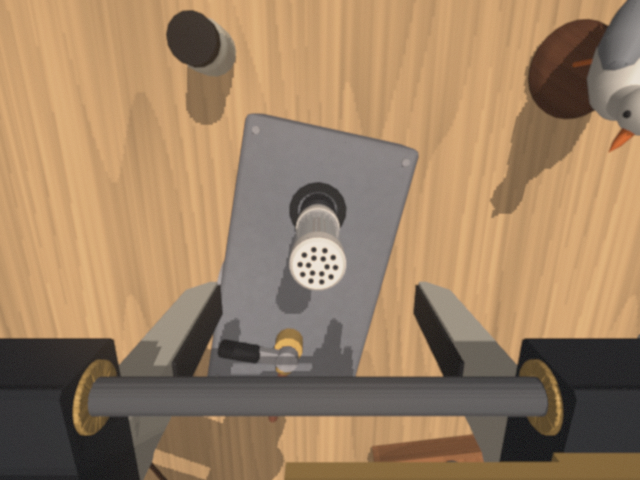

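The filter stands upright. Its cap centre at crop (224,182) matches the home prediction (about 222,183 after the bias correction). Next is the lever angle.

Run:
```python
from h import *
T=load('top0');S=load('scene0')
o=lambda u,v,x,y,s:(x+(u+.5)/s-.5,y+(v+.5)/s-.5)
yaw=-.208; piv=np.array([.481,-.2966])
for n,c,p,q in(('top',T,o(587,296,350,220,4),o(569,403,350,220,4)),('sc',S,o(264,230,80,230,4),o(224,163,80,230,4))):
    a=onz(c,*p,.127);b=onz(c,*q,.122);d=b-a
    print(n,a,b,np.hypot(*d[:2]),'angle',np.arctan2(d[1],d[0])%(2*np.pi)-(np.pi+yaw))
    g=onz(c,*q,.119);d=g[:2]-piv;print(g,np.hypot(*d),np.arctan2(d[1],d[0])%(2*np.pi)-(np.pi+yaw))
for th in(0,.05,.1,1.57,1.6):
    a=np.pi+yaw+th; print(th,piv+.046*np.array([np.cos(a),np.sin(a)]))
```

```text
top [ 0.48078989 -0.29457667  0.127     ] [ 0.4358871  -0.28667158  0.122     ] 0.045593326020477394 angle 0.03373655799745201
[ 0.43588586 -0.28776351  0.119     ] 0.04597139548987412 0.014579066271730223
sc [ 0.4858885  -0.29669152  0.127     ] [ 0.43660642 -0.28741273  0.122     ] 0.05014798000759025 angle 0.02189946053309333
[ 0.43360237 -0.28653295  0.119     ] 0.048454937146131596 -0.0012854995652022971
0 [ 0.43599149 -0.28710084]
0.05 [ 0.43557298 -0.2893622 ]
0.1 [ 0.43526801 -0.29164165]
1.57 [ 0.471465   -0.34160093]
1.6 [ 0.47281912 -0.34186669]
```

step_arm([
  {"tx": -20, "ty": -11, "tz": 0, "ax": 0, "ay": 0, "az": 0, "grip": 130},
  {"tx": -25, "ty": -15, "tz": 0, "ax": 0, "ay": 0, "az": 0, "grip": 130},
  {"tx": -25, "ty": -15, "tz": 0, "ax": 0, "ay": 0, "az": 0, "grip": 130},
  {"tx": -25, "ty": -15, "tz": 0, "ax": 0, "ay": 0, "az": 0, "grip": 130},
  {"tx": -20, "ty": -10, "tz": 0, "ax": 0, "ay": 0, "az": 0, "grip": 130},
  {"tx": -16, "ty": -8.5, "tz": 0, "ax": 0, "ay": 0, "az": 0, "grip": 130},
  {"tx": 0, "ty": 0, "tz": 0, "ax": 0, "ay": 0, "az": 0.134, "grip": 130},
  {"tx": 0, "ty": 0, "tz": 0, "ax": 0, "ay": 0, "az": 0.1345, "grip": 130},
  {"tx": 0, "ty": 0, "tz": 0, "ax": 0, "ay": 0, "az": 0.1345, "grip": 130},
  {"tx": 0, "ty": 0, "tz": 0, "ax": 0, "ay": 0, "az": 0.1345, "grip": 130},
  {"tx": 0, "ty": 0, "tz": 0, "ax": 0, "ay": 0, "az": 0.1345, "grip": 130},
  {"tx": 0, "ty": 0, "tz": 0, "ax": 0, "ay": 0, "az": 0.1345, "grip": 130},
  {"tx": 0, "ty": 0, "tz": 0, "ax": 0, "ay": 0, "az": 0.1345, "grip": 130},
  {"tx": 0, "ty": 0, "tz": 0, "ax": 0, "ay": 0, "az": 0.1345, "grip": 130},
  {"tx": 0, "ty": 0, "tz": 0, "ax": 0, "ay": 0, "az": 0.1345, "grip": 130},
  {"tx": 0, "ty": 0, "tz": 0, "ax": 0, "ay": 0, "az": 0.1345, "grip": 130},
  {"tx": 0, "ty": 0, "tz": 0, "ax": 0, "ay": 0, "az": 0.1345, "grip": 130},
  {"tx": 0, "ty": 0, "tz": 0, "ax": 0, "ay": 0, "az": 0.1345, "grip": 130},
  {"tx": 0, "ty": 0, "tz": 0, "ax": 0, "ay": 0, "az": 0.1345, "grip": 130},
  {"tx": 0, "ty": 0, "tz": 0, "ax": 0, "ay": 0, "az": 0, "grip": 130},
])

```text
t: 18.15
tool_pos: [0.4354, -0.2877, 0.2779]
orientation: [-3.128, 0.28, 0.004]
force: [0.6, -0.3, 0.1]
opening: 0.0458
```

step_arm([
  {"tx": 0, "ty": 0, "tz": 0, "ax": 0, "ay": 0, "az": 0, "grip": 130},
  {"tx": 0, "ty": 0, "tz": 0, "ax": 0, "ay": 0, "az": 0, "grip": 130},
  {"tx": 0, "ty": 0, "tz": 0, "ax": 0, "ay": 0, "az": 0, "grip": 130},
])

```text
t: 18.45
tool_pos: [0.4359, -0.2881, 0.2794]
orientation: [-3.129, 0.273, 0.001]
force: [0.0, -0.3, -0.2]
opening: 0.0456
```

Run:
```python
from h import *
from scipy.spatial.transform import Rotation as Ro
snap('wrist','w8');s=robot.read_state(); M=Ro.from_rotvec(s['orientation']).as_matrix(); print(s['opening'],s['tool_pos'],'yang',np.arctan2(M[1,1],M[0,1]),s['q'].round(3))
for g in([.4357,-.288,.119],): print(M.T@(np.array(g)-s['tool_pos']),proj(load('w8'),g))
print(proj(load('w8'),[.481,-.2966,.119]))
```

```text
0.04561837634327892 [ 0.43596187 -0.2880912   0.2794831 ] yang -1.7454869390833456 [-0.682 -0.095  1.632  0.     1.605  1.063]
[-2.43860800e-04 -2.38911125e-05  1.60483157e-01] (np.float64(318.53764437785384), np.float64(218.94517063340385))
(np.float64(319.3168587410438), np.float64(164.05776231087742))
```

View pics/w8.png

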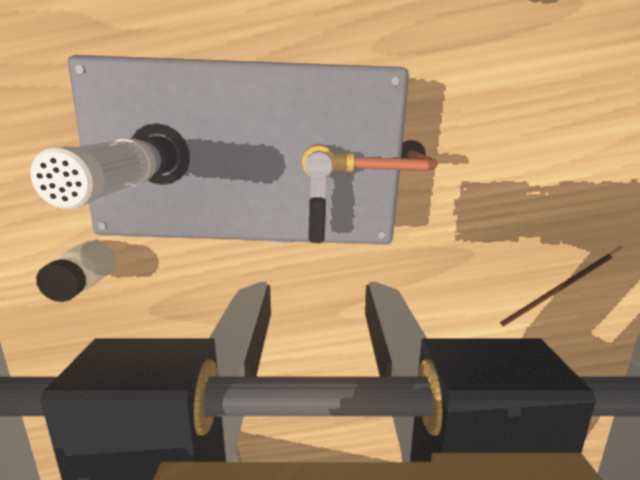

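The grip at (317,219) lies where predicted (318.5,219), centred between the fingers. I'll descend.

step_arm([
  {"tx": 0, "ty": 0, "tz": 10, "ax": 0, "ay": 0, "az": 0, "grip": 130},
  {"tx": 0, "ty": 0, "tz": 20, "ax": 0, "ay": 0, "az": 0, "grip": 130},
  {"tx": 0, "ty": 0, "tz": 25, "ax": 0, "ay": 0, "az": 0, "grip": 130},
  {"tx": 0, "ty": 0, "tz": 25, "ax": 0, "ay": 0, "az": 0, "grip": 130},
  {"tx": 0, "ty": 0, "tz": 25, "ax": 0, "ay": 0, "az": 0, "grip": 130},
  {"tx": 0, "ty": 0, "tz": 20, "ax": 0, "ay": 0, "az": 0, "grip": 130},
  {"tx": 0, "ty": 0, "tz": 15, "ax": 0, "ay": 0, "az": 0, "grip": 130},
  {"tx": 0, "ty": 0, "tz": 12, "ax": 0, "ay": 0, "az": 0, "grip": 130},
  {"tx": 0, "ty": 0, "tz": 6, "ax": 0, "ay": 0, "az": 0, "grip": 130},
  {"tx": 0, "ty": 0, "tz": 0, "ax": 0, "ay": 0, "az": 0, "grip": 160},
  {"tx": 0, "ty": 0, "tz": 0, "ax": 0, "ay": 0, "az": 0, "grip": 190},
  {"tx": 0, "ty": 0, "tz": 0, "ax": 0, "ay": 0, "az": 0, "grip": 230},
  {"tx": 0, "ty": 0, "tz": 0, "ax": 0, "ay": 0, "az": 0, "grip": 230},
  {"tx": 0, "ty": 0, "tz": 0, "ax": 0, "ay": 0, "az": 0, "grip": 230},
], squeeze=5)

```text
t: 19.9
tool_pos: [0.4364, -0.2883, 0.1224]
orientation: [3.129, -0.276, 0.002]
force: [-0.6, 1.1, 3.2]
opening: 0.0139
```

Run:
```python
import numpy as np
# chord per row about pivot: tool turns az=-dth (CCW), pivot at tool +x r
r=.046
for N,th in((20,1.54),):
    d=th/N; print(d, 'ty',r*np.sin(d)*1e3,'tx',r*(1-np.cos(d))*1e3)
```

```text
0.077 ty 3.5385009511207977 tx 0.13629963665254952
```

step_arm([
  {"tx": 0.136, "ty": 3.54, "tz": 0, "ax": 0, "ay": 0, "az": -0.077, "grip": 230},
  {"tx": 0.136, "ty": 3.54, "tz": 0, "ax": 0, "ay": 0, "az": -0.077, "grip": 230},
  {"tx": 0.136, "ty": 3.54, "tz": 0, "ax": 0, "ay": 0, "az": -0.077, "grip": 230},
  {"tx": 0.136, "ty": 3.54, "tz": 0, "ax": 0, "ay": 0, "az": -0.077, "grip": 230},
  {"tx": 0.136, "ty": 3.54, "tz": 0, "ax": 0, "ay": 0, "az": -0.077, "grip": 230},
  {"tx": 0.136, "ty": 3.54, "tz": 0, "ax": 0, "ay": 0, "az": -0.077, "grip": 230},
  {"tx": 0.136, "ty": 3.54, "tz": 0, "ax": 0, "ay": 0, "az": -0.077, "grip": 230},
  {"tx": 0.136, "ty": 3.54, "tz": 0, "ax": 0, "ay": 0, "az": -0.077, "grip": 230},
  {"tx": 0, "ty": 0, "tz": 0, "ax": 0, "ay": 0, "az": 0, "grip": 230},
], squeeze=8)

```text
t: 20.8
tool_pos: [0.44, -0.3163, 0.1223]
orientation: [3.065, 0.687, 0.001]
force: [-0.6, 0.5, 3.5]
opening: 0.0141
```

```bash
cat > st.py <<'E'
from h import *
from scipy.spatial.transform import Rotation as Ro
s=robot.read_state(); M=Ro.from_rotvec(s['orientation']).as_matrix(); p=s['tool_pos']; d=p[:2]-[.481,-.2966]
y=np.arctan2(M[1,1],M[0,1]); print('open',s['opening'],'pos',p,'F tool',M.T@s['force'],'r',np.hypot(*d),'lever est',np.arctan2(d[1],d[0])%(2*np.pi)-np.pi+.208,'from yaw',y-np.pi/2-np.pi+.208+2*np.pi,s['wrist_torque'][2])
E
python3 st.py
```

```text
open 0.014132583772623797 pos [ 0.44004837 -0.31632472  0.12231267] F tool [-0.34082297 -0.74866985 -3.51137069] r 0.04545437896165025 lever est 0.6568673599376698 from yaw 0.6489178461767748 0.14911211023421087
```

step_arm([
  {"tx": 0.136, "ty": 3.54, "tz": 0, "ax": 0, "ay": 0, "az": -0.077, "grip": 230},
  {"tx": 0.136, "ty": 3.54, "tz": 0, "ax": 0, "ay": 0, "az": -0.077, "grip": 230},
  {"tx": 0.136, "ty": 3.54, "tz": 0, "ax": 0, "ay": 0, "az": -0.077, "grip": 230},
  {"tx": 0.136, "ty": 3.54, "tz": 0, "ax": 0, "ay": 0, "az": -0.077, "grip": 230},
  {"tx": 0.136, "ty": 3.54, "tz": 0, "ax": 0, "ay": 0, "az": -0.077, "grip": 230},
  {"tx": 0.136, "ty": 3.54, "tz": 0, "ax": 0, "ay": 0, "az": -0.077, "grip": 230},
  {"tx": 0.136, "ty": 3.54, "tz": 0, "ax": 0, "ay": 0, "az": -0.077, "grip": 230},
  {"tx": 0.136, "ty": 3.54, "tz": 0, "ax": 0, "ay": 0, "az": -0.077, "grip": 230},
  {"tx": 0.136, "ty": 3.54, "tz": 0, "ax": 0, "ay": 0, "az": -0.077, "grip": 230},
  {"tx": 0.136, "ty": 3.54, "tz": 0, "ax": 0, "ay": 0, "az": -0.077, "grip": 230},
  {"tx": 0.136, "ty": 3.54, "tz": 0, "ax": 0, "ay": 0, "az": -0.077, "grip": 230},
  {"tx": 0, "ty": 0, "tz": 0, "ax": 0, "ay": 0, "az": 0, "grip": 230},
], squeeze=8)

```text
t: 22.0
tool_pos: [0.4688, -0.3406, 0.1223]
orientation: [2.513, 1.883, 0.0]
force: [-1.1, 0.1, 4.9]
opening: 0.0138
```

```bash
python3 st.py
```

```text
open 0.013751720172025486 pos [ 0.46880093 -0.34061124  0.12229351] F tool [-0.23542657 -1.03050968 -4.93354662] r 0.04567063260807578 lever est 1.50840378783589 from yaw 1.4942795363435977 0.11765066878796762
```

step_arm([
  {"tx": 0.136, "ty": 3.54, "tz": 0, "ax": 0, "ay": 0, "az": -0.077, "grip": 230},
  {"tx": 0, "ty": 0, "tz": 0, "ax": 0, "ay": 0, "az": 0, "grip": 230},
], squeeze=8)

```text
t: 22.2
tool_pos: [0.4719, -0.3414, 0.1223]
orientation: [2.44, 1.978, -0.0]
force: [-1.6, 0.6, 6.2]
opening: 0.0141
```

```bash
python3 st.py
```

```text
open 0.01409921434921205 pos [ 0.47188876 -0.34139199  0.12225719] F tool [ 0.23060564 -1.65786166 -6.22637412] r 0.04570926550870154 lever est 1.5781219960567208 from yaw 1.5702746068125748 0.03151264703879775
```

step_arm([
  {"tx": 0, "ty": 1, "tz": -0.5, "ax": 0, "ay": 0, "az": -0.02, "grip": 230},
  {"tx": 0, "ty": 0, "tz": 0, "ax": 0, "ay": 0, "az": 0, "grip": 230},
], squeeze=8)

```text
t: 22.4
tool_pos: [0.4719, -0.3413, 0.1222]
orientation: [-2.422, -1.999, 0.002]
force: [-4.9, 1.7, 4.9]
opening: 0.0142
```

```bash
python3 st.py
```

```text
open 0.014249960066846212 pos [ 0.47192315 -0.34132562  0.12220168] F tool [ 0.7170875  -5.12428541 -4.8592622 ] r 0.04563738200737985 lever est 1.5785704135723975 from yaw 1.5881362029043125 -0.12809609586587087
```

step_arm([
  {"tx": 0, "ty": 1, "tz": 0, "ax": 0, "ay": 0, "az": 0, "grip": 230},
  {"tx": 0, "ty": 0, "tz": 0, "ax": 0, "ay": 0, "az": 0, "grip": 230},
], squeeze=8)

```text
t: 22.6
tool_pos: [0.472, -0.3413, 0.1221]
orientation: [-2.421, -1.997, 0.003]
force: [-9.3, 2.0, 7.8]
opening: 0.0142
```

```bash
python3 st.py
```

```text
open 0.014217929745153403 pos [ 0.47203006 -0.34131583  0.12212268] F tool [ 0.20447096 -9.55570213 -7.79274028] r 0.045606632447074504 lever est 1.580825157486873 from yaw 1.5873426126709216 -0.07213305917063914
```

The tool stopped moving while the force climbed to 9.6 N, so the lever is at its stop. I'll relax, release and retreat.

step_arm([
  {"tx": 0, "ty": -1.4, "tz": 0, "ax": 0, "ay": 0, "az": 0, "grip": 230},
  {"tx": 0, "ty": 0, "tz": 0, "ax": 0, "ay": 0, "az": 0, "grip": 190},
  {"tx": 0, "ty": 0, "tz": 0, "ax": 0, "ay": 0, "az": 0, "grip": 140},
  {"tx": 0, "ty": 0, "tz": 0, "ax": 0, "ay": 0, "az": 0, "grip": 130},
  {"tx": 0, "ty": 0, "tz": 0, "ax": 0, "ay": 0, "az": 0, "grip": 130},
  {"tx": 0, "ty": 0, "tz": -10, "ax": 0, "ay": 0, "az": 0, "grip": 130},
  {"tx": 0, "ty": 0, "tz": -20, "ax": 0, "ay": 0, "az": 0, "grip": 130},
  {"tx": 0, "ty": 0, "tz": -30, "ax": 0, "ay": 0, "az": 0, "grip": 130},
  {"tx": 0, "ty": 0, "tz": -40, "ax": 0, "ay": 0, "az": 0, "grip": 130},
  {"tx": 0, "ty": 0, "tz": -40, "ax": 0, "ay": 0, "az": 0, "grip": 130},
  {"tx": 0, "ty": 0, "tz": -20, "ax": 0, "ay": 0, "az": 0, "grip": 130},
  {"tx": -30, "ty": 0, "tz": 0, "ax": 0, "ay": 0, "az": 0, "grip": 130},
  {"tx": -40, "ty": 0, "tz": 0, "ax": 0, "ay": 0, "az": 0, "grip": 130},
  {"tx": -40, "ty": 0, "tz": 0, "ax": 0, "ay": 0, "az": 0, "grip": 130},
  {"tx": -40, "ty": 0, "tz": 0, "ax": 0, "ay": 0, "az": 0, "grip": 130},
  {"tx": -30, "ty": 0, "tz": 0, "ax": 0, "ay": 0, "az": 0, "grip": 130},
  {"tx": 0, "ty": 0, "tz": 0, "ax": 0, "ay": 0, "az": 0, "grip": 130},
  {"tx": 0, "ty": 0, "tz": 0, "ax": 0, "ay": 0, "az": 0, "grip": 130},
])

```text
t: 24.4
tool_pos: [0.4387, -0.5185, 0.2822]
orientation: [-2.42, -2.002, -0.001]
force: [-0.0, 0.6, 0.7]
opening: 0.0459
```

Run:
```python
from h import *
snap('scene','s9');snap('top','t9');print(robot.read_state()['t'])
crop('t9',350,200,560,360,3.8,'t9c');crop('s9',80,180,280,330,4,'s9c')
```

```text
24.5
```

View pics/t9.png

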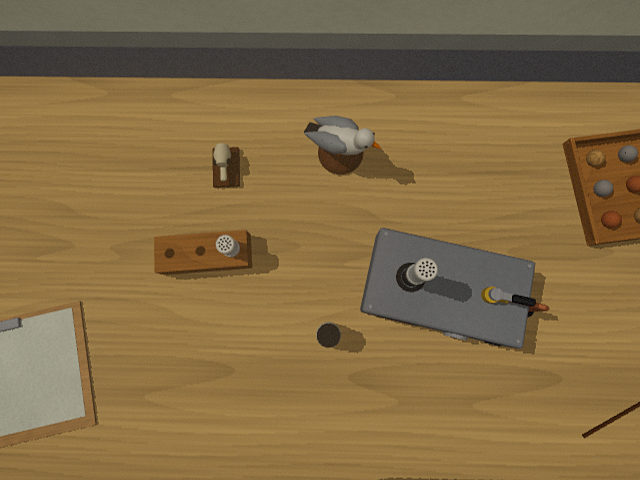

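View pics/t9c.png

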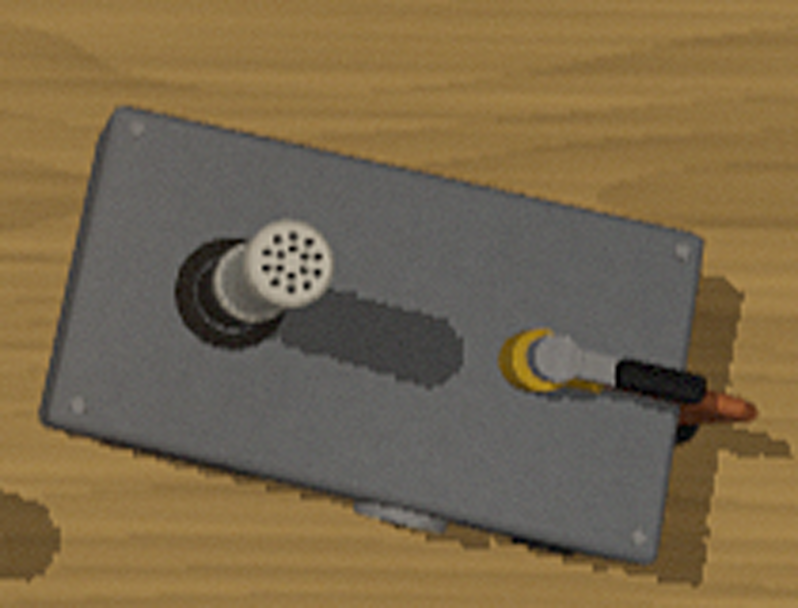

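View pics/s9c.png

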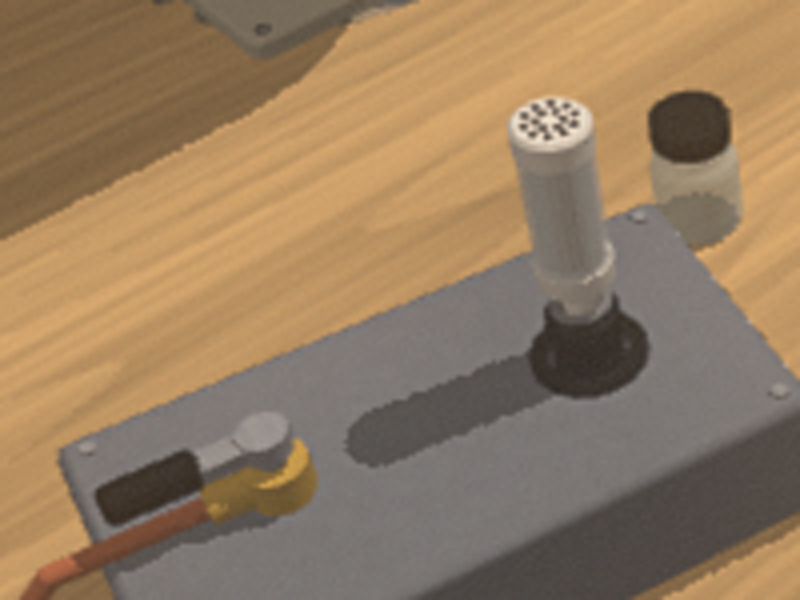

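Run:
```python
from h import *
T=load('t9');S=load('s9')
a=(350+290.5/3.8-.5,200+264.5/3.8-.5); b=(80+552.5/4-.5,180+119.5/4-.5)
print(a,b)
for z in(.219,.223,.227,.231): print(z,proj(T,[.5103,-.1577,z]),np.array(proj(S,[.5103,-.1577,z]))+[.9,1.4])
M=np.zeros((3,3));v=np.zeros(3)
for c,p in((T,a),(S,b)):
    q,d=ray(c,*p); d/=np.linalg.norm(d);P=np.eye(3)-np.outer(d,d);M+=P;v+=P@q
print(np.linalg.solve(M,v))
```

```text
(425.9473684210526, 269.10526315789474) (217.625, 209.375)
0.219 (np.float64(427.0421946982633), np.float64(268.91813980922046)) [217.28576889 212.47036695]
0.223 (np.float64(427.6306168743512), np.float64(268.63283221262424)) [216.93526065 210.57323708]
0.227 (np.float64(428.22613282975925), np.float64(268.3440850632531)) [216.58215317 208.66203875]
0.231 (np.float64(428.82887162201354), np.float64(268.0518357851299)) [216.22641742 206.73661489]
[ 0.51002317 -0.15525033  0.22093221]
```

Run:
```python
from h import *
crop('s9',195,195,255,285,7,'s10c')
S=load('s9'); s0=load('scene0')
# predicted front (camera-facing) silhouettes: cap top ellipse + body bottom + collet flange, with bias
im=cv2.imread('pics/s10c.png')
def ring(z,r,col,c=S,off=(.9,1.4)):
    pts=[]
    for t in np.linspace(0,2*np.pi,60):
        u,v=proj(c,[.5103+r*np.cos(t),-.1577+r*np.sin(t),z]); pts.append([(u+off[0]-195+.5)*7-.5,(v+off[1]-195+.5)*7-.5])
    cv2.polylines(im,[np.round(pts).astype(int)],True,col,1)
ring(.223,.017,(0,0,255));ring(.133,.017,(0,255,0));ring(.121,.010,(255,0,0))
cv2.imwrite('pics/s10o.png',np.hstack([cv2.imread('pics/s10c.png')[:600],im[:600]]))
```

```text
(no output)
```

View pics/s10o.png

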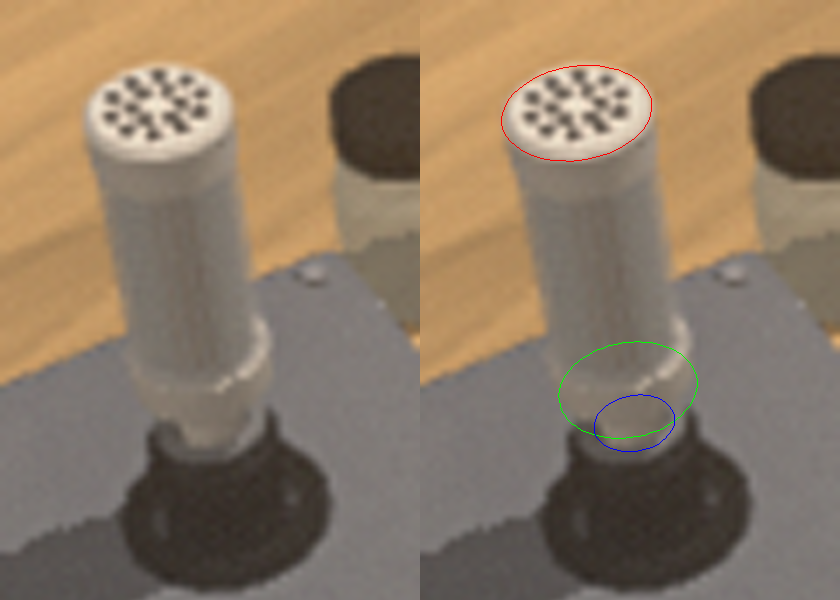

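Overlaid on the scene view, the home-height prediction matches. The cap ring fits within about 1 px and the body's lower rim is where it should be; 8 mm high would show as about 27 px. The lever lies along the pipe and nothing else has moved, so I'm handing in.

```bash
python3 -c "
from plant import robot
print(robot.close_job())"
```

```text
the job is handed in; nothing more can be done
None
```

The tall filter is in the socket and fully home, and the valve lever is fully open. I handed the job in at about 24.5 s of the 58 s limit.

- **Filter:** The push peaked at about 9 N at the seal, dipped, then rose to about 16 N net at the mount's own 3 N/mm. By that force the socket sank about 5 mm, under the 9 mm limit. After release the filter stood upright. Its cap top came out at 223–225 mm in the pictures, against 223 mm for home and about 231 mm if it were held at the seal.
- **Valve:** I gripped the lever and turned it through its arc until it stopped moving, with about 9.6 N against the stop at an estimated 1.57–1.58 rad. In the top view it lies along the outlet pipe.
- **Other things:** The final top view shows the short filter, jar, skull and bird where they were, and the arm clear of everything.
- **Disagreements:** The scene and top cameras differed by 2–4 mm in height. I corrected for that using the known heights, so filter height from the pictures alone is good to about 1.5 mm. There was also a steady 2–4 N sideways force while inserting and about 6 N upward on the tool at the end of the lever turn. I didn't find the cause of either.

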